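# Index the pattern wheel and lock it with its drop pin

## Task

Take the locking pin from its wooden stand and put it into the raised guide hole of the pattern wheel's cover, so that it stands there with its foot riding on the wheel. Then turn the wheel by its handle post until the sector with the ring mark shows in the fixed window, feeling for the spot where the pin drops fully home by itself, its head flush on the guide, and let go there. Turn gently and stop as soon as the pin drops: do not strain the pin, and leave the things lying around where they are.

Things in the scene. Friction and masses are not known exactly. Their poses are not given: they have to be found in the camera images.
- base: Fixed turntable base of the pattern wheel, about 250 mm across in all and 46 mm high. Origin on the wheel's vertical axis at the table top; its -x axis points to the window, its -y axis to the guide hole. A fixed metal cover (76 mm radius, top 34 mm above the table) hides the inside of the wheel.
- window (a point): Centre of the window: a flat open metal frame reaching out from the cover over the wheel, open 94 mm along the wheel's rim, 95 mm from the axis; frame top 32 mm above the table.
- bore (a point): Centre of the mouth of the guide hole: top of a 44 mm square, 20 mm tall metal block on the cover, 46 mm above the table, 56 mm from the axis. The hole is vertical, 16 mm wide, chamfered 3 mm, and goes right through. Below it turns a hidden steel ring, part of the wheel: smooth top 22 mm above the table, with one 16.5 mm hole, lightly chamfered.
- wheel: Round wooden wheel, 115 mm radius, top 20 mm above the table, on the base's vertical axis (origin on it at table height, z up). Six sectors: ring, square, cross, two bars, one bar, and one with the handle post. It stays where left, needs 1 to 2 N at the post, and starts 0.8 to 1.45 rad clockwise, from above, of having the ring mark central in the window: turn it counterclockwise.
- mark (a point): Centre of the ring mark (19 mm outside diameter) on the wheel's top, 95 mm from the axis. The wheel's hidden hole comes under the guide hole somewhere while this mark is between 0.35 rad before and 0.35 rad past the window's centre; where differs each time and can only be felt: there the pin drops 13 mm and blocks the wheel but for 1 to 4 mm of play at the post.
- post_top (a point): Centre of the top of the handle post: upright round black post on the wheel, 18 mm diameter, 55 mm tall (top 75 mm above the table), 98 mm from the axis; seen from above, 75 degrees clockwise of the ring mark.
- pin: Loose steel pin, about 0.09 kg: round shank 14 mm thick, 37 mm long, with a chamfered foot; above it a round head, 22 mm diameter, 22 mm tall. Origin at the centre of the foot, z up to the head. Starts upright in the stand, foot 6 mm above the table. Foot height riding on the ring 22 mm; fully home, head on the guide, 9 mm. Not to be loaded with more than 15 N against the wheel.
- stand: Fixed wooden block, 44 x 44 x 30 mm, with a 16 mm hole 24 mm deep in its top, in which the pin starts. Origin at the centre of its underside.
- vial: Bystander: corked glass vial standing upright, 23 mm diameter, 55 mm tall. Origin at the centre of its underside.
- eraser: Bystander: eraser, 19 x 42 x 12 mm, lying flat. Origin at the centre of its underside.
- paint_tube: Bystander: paint tube, 38 x 110 x 27 mm, lying flat. Origin at the centre of its underside.

How it is judged:
By the outcome, as a careful person would: the job done as asked, in the order asked, and still so for the second after the job is handed in, with the robot touching nothing.
It also fails if it takes over 70 s, if anything falls off the work surface, if the arm or the gripper's body presses on something with over 40 N, if the wrist force passes 120 N, or if a joint passes its speed limit or range.

## Robot

A 7-joint arm with a two-finger parallel gripper is mounted at the origin on a cart in front of the work surface, level with it; the furniture and walls round the work are solid. World frame = base frame: x ahead of the robot, y to its left, z up, the work surface at z = 0. Lengths are in m, angles in rad, forces in N, time in s.
With the tool pointing down it reaches from about 0.4 to 0.875 m from the base axis. Payload 19.3 kg.
Tool frame: the origin (TCP) lies at the very end of the fingers, on their centre line; the grasp point (between the pads) lies 19 mm behind it; z points along the fingers, y is the direction in which the jaws open and shut (so a half turn about z gives the same grasp; the last joint's range is limited). The gripper opens to 85 mm and grips with 20 to 120 N. Pads are 22 mm wide; open, the fingers measure 114 mm over their backs; the gripper's body (76 mm by 85 mm) begins 54 mm behind the grasp point. The pads swing forward as they close: fully open they stand 13 mm farther back than shut.
Start: joints at [-1.354, 0.521, -0.036, 1.599, 0.021, 1.021, -0.113], TCP at [0.177, 0.599, 0.231] pointing down, gripper open.
Joint ranges: [-2.91, 2.91], [-0.3, 2.13], [-1.5, 1.42], [0.17, 2.43], [-1.26, 4.41], [0.16, 1.93], [-2.52, 2.52]. Speed limits (rad/s): [1.89, 1.89, 2.39, 2.39, 3.01, 3.01, 3.01].

## Interface

Orientations are given as [roll, pitch, yaw] about the fixed x, y, z axes, in that order (R = Rz(yaw) Ry(pitch) Rx(roll)).
In Python, from workcell import bot, grab_frame, calibration, workorder gives the robot as it stands.
- The arm moves only by the tool move_arm, never from a script. Its arguments are lists of equal length, an entry for each row: "jaw": the closure in counts, from 0 (fully open) to 255 (shut); "dp": the shift along the tool's x, y, z in units of 800 mm (1.0 is 800 mm), a list of three; "rotation": the turn, a rotation vector about the tool's x, y, z in units of pi rad (1.0 is pi rad), a list of three. In form: {"jaw": [jaw, ...], "dp": [[dx, dy, dz], ...], "rotation": [[rx, ry, rz], ...]}. A call has 1 to 10 rows; each row shifts and turns the commanded pose from where the row before left it, along the tool's axes as they then stand; what a row does not reach is not made up. A row lasts 1/8 s, in which the tool goes at most 62.5 mm and 10.7 degrees, less where a joint would pass 70% of its speed; a pose out of reach is approached as far as the arm can. A call with a number of a shift or a turn outside -1 to 1 is refused whole. A call with a gripper value outside its range is refused whole. The fingers move at their own pace and stop on an object; "squeeze" is the grip in N (left out, the last holds). Time passes only in rows, so rows that do not move let the fingers close. It gives the time, the measured TCP pose, the force and the opening at its end, in the units of the state.
- bot.observe(): the state, without advancing time (a new reading comes with each control period).
- grab_frame(name): name is "scene" or "side" or "wrist"; returns the picture (384x512x3 uint8, blue, green, red); there is no depth.
- calibration(name): a dict with "camera_matrix" (3x3 intrinsics, pixels), "dist" ([k1, k2, p1, p2, k3] as OpenCV has them; the pictures are not rectified), "T" (4x4, takes a point from camera to world coordinates). Camera axes: x right, y down, z forward; pixel columns grow to the right and rows downward; lengths in m; the calibration is good to about 2 mm. A picture is of the moment at which its call begins: read the wrist's pose just before it. calibration takes no time and is no camera call; for the wrist camera it gives the pose at the moment of the call.
- workorder.job_done(): hands the job in, once; it reports no verdict.
The state is a dict: "clock": time; "qpos": joint angles; "qd": joint speeds; "joint_efforts": joint torques, N m; "position": TCP position; "tool_rot": TCP orientation; "force": force on the tool from outside, world axes, zero at the start; "moment": the same for the moment, N m; "grip_width": finger opening in m.
Only numpy, scipy, OpenCV 4.12 (cv2) and the standard library are available. Lean on these libraries where they do the work, as an engineer would, in place of code of your own. Each camera call takes 0.05 s, during which the arm holds its last target. There are 200 camera calls.

## Working session

There is one attempt and no reset: what is moved stays moved. The work goes in short steps, Python scripts to look and compute and a tool call to move; the robot and the scene stay as the last step left them, time stands still between calls to the robot, and variables do not carry over. Pictures are saved under pics/ and viewed, about 8 in all and at most 12, crops included, and the job is handed in when it is done.

Besides the shell and the picture viewer there is one more tool, called after "Call:" as name(argument=value, ...) on one line, values as JSON. move_arm: Moves the arm, as the interface text tells. Shifts and turns lie within -1 to 1; 1 stands for 800 mm of shift or pi rad of turn. Its arguments: {"type":"object","properties":{"jaw":{"type":"array","items":{"type":"number"}},"dp":{"type":"array","items":{"type":"array","items":{"type":"number","minimum":-1,"maximum":1}}},"rotation":{"type":"array","items":{"type":"array","items":{"type":"number","minimum":-1,"maximum":1}}},"squeeze":{"type":"number"}},"required":["jaw","dp","rotation"]}

```bash
mkdir -p pics; ls
python3 - <<'E'
from workcell import bot, grab_frame, calibration
import cv2,numpy as np
print(bot.observe())
for n in ["scene","side"]:
    im=grab_frame(n); cv2.imwrite(f"pics/{n}0.png",im)
    c=calibration(n); print(n,np.round(c["camera_matrix"],1).tolist(),c["dist"],np.round(c["T"],3).tolist())
a=cv2.imread("pics/scene0.png");b=cv2.imread("pics/side0.png")
cv2.imwrite("pics/both.png",np.vstack([a,b])[:, :])
E
```

```text
pics
{'clock': 0.0, 'qpos': array([-1.35421709,  0.52199253, -0.03632453,  1.59999396,  0.02119288,
        1.02113535, -0.1128079 ]), 'qd': array([ 0.00060423,  0.00105964, -0.00085757,  0.00049166, -0.0008755 ,
        0.00057726, -0.00071471]), 'joint_efforts': array([-5.84944646e-04, -9.27099395e+01,  1.97959252e+00, -3.69930053e+01,
        1.78277108e-02,  8.19767505e-03,  1.48372425e-05]), 'position': array([0.17672932, 0.59913544, 0.23074419]), 'tool_rot': array([-3.14045092e+00,  7.84640208e-05,  2.85478913e+00]), 'force': array([ 0.10927201, -0.60191034,  0.01007869]), 'moment': array([-0.01242086, -0.01167185, -0.01339546]), 'grip_width': 0.08564038396743247}
scene [[439.6, 0.0, 258.7], [0.0, 439.6, 192.9], [0.0, 0.0, 1.0]] [-0.14452077  0.          0.          0.          0.        ] [[0.722, -0.261, 0.641, -0.183], [-0.692, -0.255, 0.675, -0.796], [-0.013, -0.931, -0.364, 0.517], [0.0, 0.0, 0.0, 1.0]]
side [[456.7, 0.0, 258.7], [0.0, 456.7, 200.3], [0.0, 0.0, 1.0]] [-0.15142506  0.          0.          0.          0.        ] [[-1.0, 0.011, 0.008, 0.556], [0.001, 0.623, -0.782, 0.865], [-0.014, -0.782, -0.623, 0.791], [0.0, 0.0, 0.0, 1.0]]
```

View pics/scene0.png

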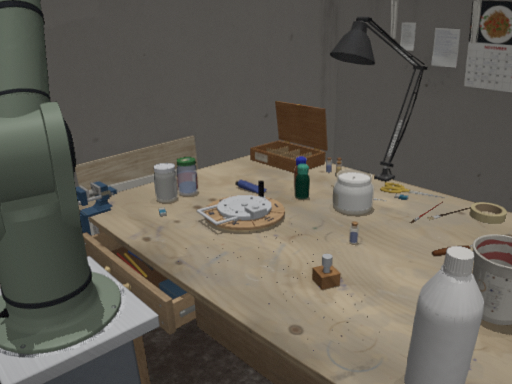

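View pics/side0.png

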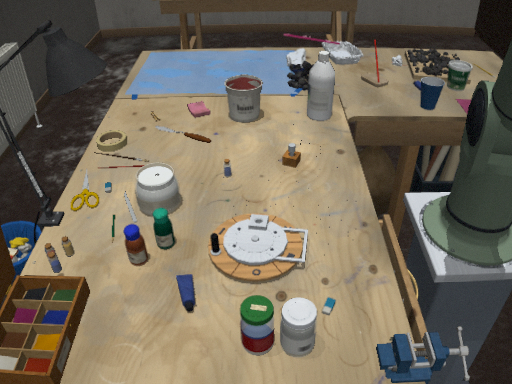

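Side view: the wheel is around (258,245), the window to its right (-x), the guide block at (258,221), the post at (214,243), and the stand with the pin at (291,155). The vial at (228,168) and the scene's paint tube are bystanders. I'll zoom in for measurements.

```bash
cat > h.py <<'E'
import cv2,numpy as np
from workcell import bot, grab_frame, calibration
def ray(c,uv):
    p=cv2.undistortPoints(np.array([[uv]],float),c["camera_matrix"],np.array(c["dist"]))[0,0]
    T=np.array(c["T"]); return T[:3,3],T[:3,:3]@np.array([p[0],p[1],1])
def onz(c,uv,z):
    o,d=ray(c,uv); return o+d*(z-o[2])/d[2]
def proj(c,P):
    T=np.linalg.inv(np.array(c["T"])); r=cv2.Rodrigues(T[:3,:3])[0]
    return cv2.projectPoints(np.array([P],float),r,T[:3,3],np.array(c["camera_matrix"]),np.array(c["dist"]))[0][0,0]
E
python3 - <<'E'
from h import *
b=cv2.imread("pics/side0.png");a=cv2.imread("pics/scene0.png")
w=cv2.resize(b[200:290,195:325],None,fx=6,fy=6,interpolation=cv2.INTER_CUBIC)[:, :780]
p=cv2.resize(b[138:172,272:312],None,fx=6,fy=6,interpolation=cv2.INTER_CUBIC)
w[:0]
cv2.imwrite("pics/z1.png",w)
c=calibration("side")
for n,uv,z in [("pinhead top",(291.5,148),.065),("stand",(291,160),.03),("post top",(214,236),.075),("guide",(258.5,219),.046),("window R",(305,246),.032)]:
    print(n,onz(c,uv,z).round(3))
c2=calibration("scene")
for n,uv,z in [("pinhead top",(327,257),.065),("post",(261,181),.075)]: print(n,onz(c2,uv,z).round(3))
# wheel ellipse: brown/orange mask
hsv=cv2.cvtColor(b,cv2.COLOR_BGR2HSV);m=cv2.inRange(hsv[195:295,195:325],(8,110,120),(20,255,255))
k=max(cv2.findContours(m,0,1)[0],key=cv2.contourArea); print(cv2.boundingRect(k)); cv2.imwrite("pics/m.png",m)
E
```

```text
pinhead top [ 0.468 -0.296  0.065]
stand [ 0.469 -0.284  0.03 ]
post top [0.669 0.096 0.075]
guide [0.567 0.004 0.046]
window R [0.456 0.088 0.032]
pinhead top [ 0.46  -0.32   0.065]
post [0.667 0.088 0.075]
(13, 19, 87, 66)
```

View pics/z1.png

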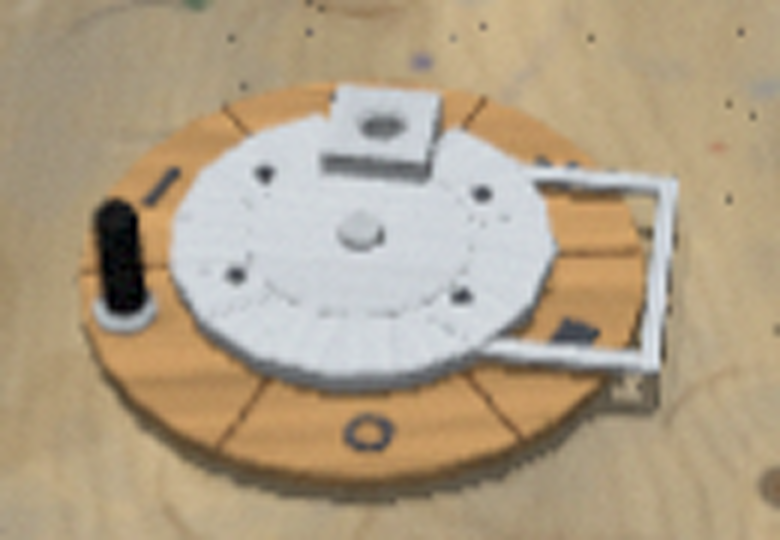

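The zoomed crop shows the bore at (382,126), the ring mark at (369,433), the post top at (118,205), the post base at (125,310), and the hub at (360,230). I'll convert these and check where the wrist camera sits.

Run:
```python
from h import *
c=calibration("side")
f=lambda u,v:(195+(u+.5)/6-.5,200+(v+.5)/6-.5)
P={}
for n,uv,z in [("bore",(382,126),.046),("mark",(369,433),.02),("ptop",(116,207),.075),("pbase",(125,312),.022),("hub",(360,225),.038),("wc1",(677,180),.032),("wc2",(655,365),.032)]:
    P[n]=onz(c,f(*uv),z); print(n,P[n].round(4))
cw=calibration("wrist"); o=bot.observe()
from scipy.spatial.transform import Rotation as R
Tt=np.eye(4);Tt[:3,:3]=R.from_euler("xyz",o["tool_rot"]).as_matrix();Tt[:3,3]=o["position"]
print((np.linalg.inv(Tt)@np.array(cw["T"])).round(3).tolist(), np.round(cw["camera_matrix"],0).tolist())
print(Tt.round(3).tolist())
b=cv2.imread("pics/side0.png");hsv=cv2.cvtColor(b,cv2.COLOR_BGR2HSV)[140:172,275:307]
p=bot.observe()
for r in range(0,32,2): print(''.join('%4d'%x for x in cv2.cvtColor(b,6)[140+r,277:305]))
```

```text
bore [0.5671 0.0101 0.046 ]
mark [0.5724 0.1572 0.02  ]
ptop [0.6692 0.0893 0.075 ]
pbase [0.6694 0.0933 0.022 ]
hub [0.576  0.0612 0.038 ]
wc1 [0.4459 0.0299 0.032 ]
wc2 [0.4629 0.1349 0.032 ]
[[0.001, -0.952, -0.306, 0.08], [1.0, 0.001, -0.0, -0.001], [0.0, -0.306, 0.952, -0.143], [0.0, 0.0, 0.0, 1.0]] [[325.0, 0.0, 257.0], [0.0, 325.0, 188.0], [0.0, 0.0, 1.0]]
[[-0.959, 0.283, -0.0, 0.177], [0.283, 0.959, -0.001, 0.599], [-0.0, -0.001, -1.0, 0.231], [0.0, 0.0, 0.0, 1.0]]
 160 161 166 167 170 169 170 170 174 172 174 179 183 185 182 188 189 188 190 185 187 182 182 179  64 169 172 171
 158 160 166 168 164 167 169 166 165 167 172 171 172 175 184 189 191 190 189 191 190 188 188 184 176 172 173 174
 154 159 159 159 161 165 164 160 163 167 171 168 188 190 190 190 191 193 157 175 178 181 186  69 181 185 185 186
 161 161 159 159 166 164 162 164 165 170 173 113 113 169 178 182 166 126 124 176 179 183 187 188 186 189 188 188
 157 156 160 164 163 164 163 170 172 174 173 117  91 101 102 100  96  89 159 188 191 189 185 191 191 191 190 184
 154 158 161 159 162 162 168 170 171 157 125  94  94  99
[... 486 characters left out ...]
44  98 161 166 164 165
 151  93 123 125 124  93  69  68  64  61  59  56  50  57  57  54  58  55  53  47  45  48  47 127 163 164 163 163
 155 153 147 146 144  97  70  57  58  58  55  55  57  53  57  60  58  59  54  47  45  54 125 148 159 156 160 163
 154 154 153 153 154 105  78  63  64  55  60  58  56  58  64  60  61  61  57  48  71 143 145 155 155 160 161 167
 159 155 154 153 154 154 156 156 158 158 141 138 111 102  83  75  68  67  58  85 139 146 153 159 164 162 161 164
 163 158 158 156 157 155 156 154 154 156 159 160 161 165 163 162 159 160 156 154 154 154 156 159 161 165 157 155
 166 167 159 159 156 154 157 152 161 160 161 160 159 158 158 156 156 156 158 156 136 155 158 156 149 147 148 153
```

Base yaw comes out at about -10°: the bore and window directions agree. The post is at 18° with r=98 mm, and the mark at 92° with r=96 mm, so the ring needs to turn about 78° CCW. Now moving towards the pin.

Call:
move_arm(jaw=[0,0,0,0,0,0,0,0,0,0], dp=[[-0.06,-0.04,0],[-0.06,-0.04,0],[-0.06,-0.04,0],[-0.06,-0.04,0],[-0.06,-0.04,0],[-0.06,-0.04,0],[-0.06,-0.04,0],[-0.06,-0.04,0],[-0.06,-0.04,0],[-0.06,-0.04,0]], rotation=[[0,0,0],[0,0,0],[0,0,0],[0,0,0],[0,0,0],[0,0,0],[0,0,0],[0,0,0],[0,0,0],[0,0,0]], squeeze=30)

```text
clock: 1.35
position: [0.5476, 0.1552, 0.2312]
tool_rot: [-3.142, -0.0, 2.855]
force: [1.0, 0.8, 0.4]
grip_width: 0.0852
```

Call:
move_arm(jaw=[0,0,0,0,0,0,0,0], dp=[[0,0,0],[0,0,0],[0,0,0],[0,0,0],[0,0,0],[0,0,0],[0,0,0],[0,0,0]], rotation=[[0,0,0.055],[0,0,0.055],[0,0,0.055],[0,0,0.055],[0,0,0.055],[0,0,0.055],[0,0,0.055],[0,0,0.025]])

```text
clock: 2.35
position: [0.5465, 0.1568, 0.231]
tool_rot: [-3.141, 0.0, 1.563]
force: [0.3, 0.2, -0.2]
grip_width: 0.0856
```

Run:
```python
from h import *
import pickle
c=calibration("wrist"); im=grab_frame("wrist"); cv2.imwrite("pics/w1.png",im); pickle.dump(c,open("w1.pkl","wb"))
```

```text
(no output)
```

View pics/w1.png

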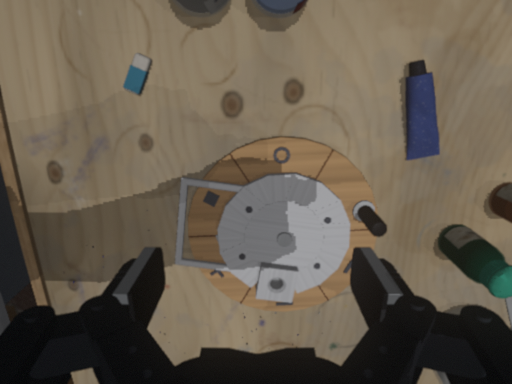

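Call:
move_arm(jaw=[0,0,0,0,0,0,0,0], dp=[[-0.072,-0.0124,0],[-0.072,-0.0124,0],[-0.072,-0.0124,0],[-0.072,-0.0124,0],[-0.072,-0.0124,0],[-0.072,-0.0124,0],[-0.072,-0.0124,0],[-0.072,-0.0124,0]], rotation=[[0,0,0],[0,0,0],[0,0,0],[0,0,0],[0,0,0],[0,0,0],[0,0,0],[0,0,0]])

```text
clock: 3.4
position: [0.4649, -0.3055, 0.2312]
tool_rot: [3.142, -0.0, 1.569]
force: [0.6, 1.0, -0.4]
grip_width: 0.0851
```

Call:
move_arm(jaw=[0], dp=[[0,0,0]], rotation=[[0,0,0]])

```text
clock: 3.52
position: [0.4633, -0.3082, 0.2312]
tool_rot: [-3.141, 0.002, 1.562]
force: [-0.2, 1.0, -0.5]
grip_width: 0.0854
```

Run:
```python
from h import *
import pickle
c=calibration("wrist"); im=grab_frame("wrist"); cv2.imwrite("pics/w2.png",im); pickle.dump(c,open("w2.pkl","wb")); print(bot.observe()["position"],proj(c,[.468,-.305,.065]))
```

```text
[ 0.46434821 -0.30564244  0.23102693] [263.51844945 163.38362302]
```

View pics/w2.png

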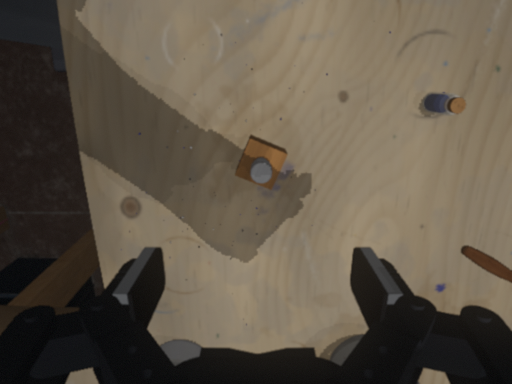

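w2 shows the pin head top at about (261,171) in the stand, with the vial well away at (440,103). w1 shows the bore at (277,285), hub (286,239), ring mark (281,155) and post top (378,228). Refining by crops and numbers.

Run:
```python
from h import *
import pickle
c=pickle.load(open("w2.pkl","rb")); im=cv2.imread("pics/w2.png")
s=cv2.cvtColor(im,cv2.COLOR_BGR2HSV); r=im[155:190,240:285].astype(int)
m=((r[:,:,2]-r[:,:,0])<12).astype(np.uint8)*255
ks=sorted(cv2.findContours(m,0,1)[0],key=cv2.contourArea)[-2:]
for k in ks:
    (x,y),rad=cv2.minEnclosingCircle(k); print(x+240,y+155,rad,cv2.contourArea(k),onz(c,(x+240,y+155),.065).round(4))
c1=pickle.load(open("w1.pkl","rb"))
for n,uv,z in [("bore",(277,285),.046),("mark",(281.5,155),.02),("ptop",(378,228),.075),("pbase",(360,211),.02),("hub",(286,238.5),.038)]: print(n,onz(c1,uv,z).round(4))
a=cv2.resize(im[150:195,230:300],None,fx=5,fy=5,interpolation=2)
b=cv2.imread("pics/w1.png"); b=cv2.resize(b[255:310,245:310],None,fx=6,fy=6,interpolation=2)
h=max(a.shape[0],b.shape[0]); f=lambda i:cv2.copyMakeBorder(i,0,h-i.shape[0],0,0,0)
cv2.imwrite("pics/cr.png",np.hstack([f(a),f(b)]))
```

```text
275.875 187.25 3.365827798843384 22.5 [ 0.4803 -0.3295  0.065 ]
260.5625 170.0 12.270650863647461 379.0 [ 0.4651 -0.3116  0.065 ]
bore [0.5672 0.0087 0.046 ]
mark [0.5719 0.1588 0.02  ]
ptop [0.6672 0.0949 0.075 ]
pbase [0.6655 0.0913 0.02  ]
hub [0.5772 0.0655 0.038 ]
```

View pics/cr.png

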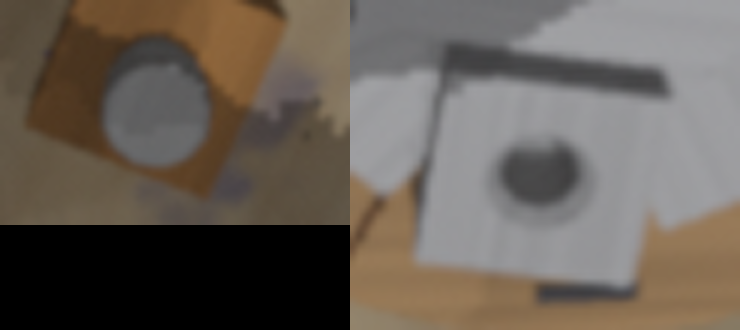

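Call:
move_arm(jaw=[0,0,0,0,0,0], dp=[[-0.0105,0.001,0.04],[0,0,0.055],[0,0,0.055],[0,0,0.055],[0,0,0.039],[0,0,0]], rotation=[[0,0,0],[0,0,0],[0,0,0],[0,0,0],[0,0,0],[0,0,0]])

```text
clock: 4.32
position: [0.4655, -0.3105, 0.0345]
tool_rot: [-3.138, -0.002, 1.569]
force: [-0.2, -0.8, 0.2]
grip_width: 0.0857
```

Run:
```python
from h import *
c=calibration("wrist"); im=grab_frame("wrist"); cv2.imwrite("pics/w3.png",im); o=bot.observe();print(o["position"],o["force"],proj(c,[.465,-.314,.065]))
```

```text
[ 0.46621551 -0.31129027  0.03602817] [ 0.09260697 -0.27918179  1.02000595] [258.97788049 293.83248606]
```

View pics/w3.png

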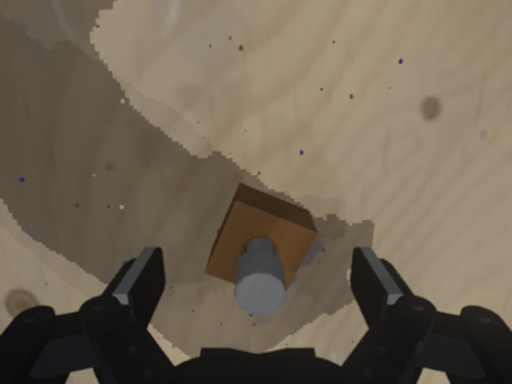

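The pin head top is at (260,294), as predicted, so I shift 2.5 mm and grip.

Call:
move_arm(jaw=[0,255,255,255,255,255,255,255,255,255], dp=[[-0.003,-0.001,0],[0,0,0],[0,0,0],[0,0,0],[0,0,0],[0,0,0],[0,0,0],[0,0,0],[0,0,0],[0,0,0]], rotation=[[0,0,0],[0,0,0],[0,0,0],[0,0,0],[0,0,0],[0,0,0],[0,0,0],[0,0,0],[0,0,0],[0,0,0]], squeeze=30)

```text
clock: 5.62
position: [0.4656, -0.3146, 0.0363]
tool_rot: [3.141, 0.0, 1.567]
force: [-0.1, -0.4, 5.1]
grip_width: 0.0209
```

Call:
move_arm(jaw=[255,255,255,255,255,255,255,255], dp=[[0,0,-0.01],[0,0,-0.02],[0,0,-0.03],[0,0,-0.04],[0,0,-0.05],[0,0,0],[0,0,0],[0,0,0]], rotation=[[0,0,0],[0,0,0],[0,0,0],[0,0,0],[0,0,0],[0,0,0],[0,0,0],[0,0,0]])

```text
clock: 6.62
position: [0.4649, -0.3143, 0.1555]
tool_rot: [-3.14, -0.001, 1.567]
force: [0.5, 0.6, -1.2]
grip_width: 0.021
```

Run:
```python
from h import *
c=calibration("wrist"); im=grab_frame("wrist"); cv2.imwrite("pics/w4.png",im[150:384,120:400]); 
P=[bot.observe()["position"]]
s=grab_frame("side");cv2.imwrite("pics/s4.png",s)
P.append(bot.observe()["position"]);P=np.array(P)
print(P,bot.observe()["tool_rot"])
for dz in (.03,.0275): print(proj(c,P[0]+[0,0,dz]))
```

```text
[[ 0.4649541  -0.3143304   0.1554013 ]
 [ 0.46500009 -0.31441095  0.15545123]] [-3.14036844e+00 -4.45103907e-04  1.56652054e+00]
[260.32267639 285.9246175 ]
[260.27801641 282.36586581]
```

View pics/w4.png

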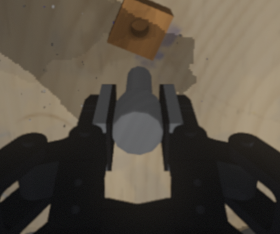

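The pin is held centrally and upright. Its head is at about (258,282) where (260,284) was predicted, under 1 mm off. Carrying it above the bore.

Call:
move_arm(jaw=[255,255,255,255,255,255,255,255,255,255], dp=[[0.035,0.011,0],[0.06,0.019,0],[0.06,0.019,0],[0.06,0.019,0],[0.06,0.019,0],[0.06,0.019,0],[0.045,0.0145,0],[0.024,0.0075,0],[0,0,0],[0,0,0]], rotation=[[0,0,0],[0,0,0],[0,0,0],[0,0,0],[0,0,0],[0,0,0],[0,0,0],[0,0,0],[0,0,0],[0,0,0]])

```text
clock: 7.98
position: [0.5688, 0.0067, 0.156]
tool_rot: [-3.141, 0.001, 1.565]
force: [-0.3, -0.1, -1.1]
grip_width: 0.0211
```

Run:
```python
from h import *
c=calibration("wrist"); im=grab_frame("wrist")
P=np.mean([bot.observe()["position"]],0); print(P,bot.observe()["tool_rot"])
print(proj(c,[.5672,.0087,.046]))
cv2.imwrite("pics/w5.png",cv2.resize(im[110:310,160:360],None,fx=2.5,fy=2.5,interpolation=2))
```

```text
[0.56875847 0.00660082 0.15609627] [-3.14133195e+00  6.07894496e-04  1.56473806e+00]
[257.02688469 181.43376376]
```

View pics/w5.png

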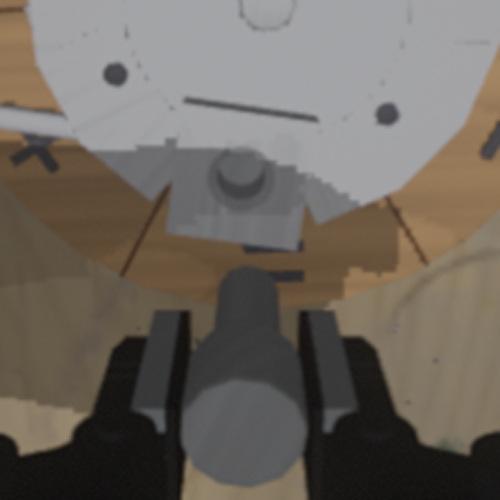

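The bore is at about (256.3,180.1), which puts it at (0.5665, 0.0099). I'll correct, descend, and go slowly near the mouth.

Call:
move_arm(jaw=[255,255,255,255,255], dp=[[0.0039,-0.002,0.02],[0,0,0.04],[0,0,0.03],[0,0,0.005],[0,0,0]], rotation=[[0,0,0],[0,0,0],[0,0,0],[0,0,0],[0,0,0]])

```text
clock: 8.65
position: [0.5675, 0.011, 0.0801]
tool_rot: [-3.141, 0.0, 1.566]
force: [0.6, 0.3, -1.0]
grip_width: 0.0207
```

Call:
move_arm(jaw=[255,255,255,255], dp=[[0,0,0.003],[0,0,0.003],[0,0,0.002],[0,0,0]], rotation=[[0,0,0],[0,0,0],[0,0,0],[0,0,0]])

```text
clock: 9.15
position: [0.5676, 0.0112, 0.0738]
tool_rot: [3.141, 0.0, 1.567]
force: [0.3, 0.1, 0.2]
grip_width: 0.0206
```

Call:
move_arm(jaw=[255,255,255,255], dp=[[-0.0012,0,0.002],[0,0,0.002],[0,0,0.002],[0,0,0]], rotation=[[0,0,0],[0,0,0],[0,0,0],[0,0,0]])

```text
clock: 9.65
position: [0.5674, 0.0104, 0.0687]
tool_rot: [-3.141, 0.0, 1.567]
force: [0.5, -1.4, -1.0]
grip_width: 0.0205
```

Call:
move_arm(jaw=[255,255,255,255], dp=[[-0.0006,0,0.003],[0,0,0.003],[0,0,0.003],[0,0,0]], rotation=[[0,0,0],[0,0,0],[0,0,0],[0,0,0]])

```text
clock: 10.15
position: [0.5674, 0.01, 0.0615]
tool_rot: [-3.141, 0.0, 1.567]
force: [0.1, 0.8, -0.4]
grip_width: 0.0207
```

Call:
move_arm(jaw=[255,255,255,255], dp=[[0,0,0.003],[0,0,0.003],[0,0,0.002],[0,0,0]], rotation=[[0,0,0],[0,0,0],[0,0,0],[0,0,0]])

```text
clock: 10.65
position: [0.5674, 0.0099, 0.0552]
tool_rot: [-3.141, 0.0, 1.567]
force: [0.2, 0.2, -1.4]
grip_width: 0.0209
```

Call:
move_arm(jaw=[90,90,90,90,90,90,90,90], dp=[[0,0,0],[0,0,0],[0,0,0],[0,0,0],[0,0,-0.03],[0,0,-0.06],[0,0,-0.06],[0,0,0]], rotation=[[0,0,0],[0,0,0],[0,0,0],[0,0,0],[0,0,0],[0,0,0],[0,0,0],[0,0,0]])

```text
clock: 11.65
position: [0.5691, 0.0099, 0.1785]
tool_rot: [3.136, -0.001, 1.567]
force: [0.4, 0.1, -0.8]
grip_width: 0.0552
```

Run:
```python
from h import *
im=grab_frame("side");cv2.imwrite("pics/s6.png",im);c=calibration("side");print(proj(c,[.567,.0096,.081]),proj(c,[.567,.0096,.068]))
c=calibration("wrist");im=grab_frame("wrist");cv2.imwrite("pics/w6.png",im);o=bot.observe();print(o["position"],o["qpos"].round(2),proj(c,[.567,.0096,.081]),proj(c,[.567,.0096,.068]))
for n,z in [((.6685,.0925,.075),0)]: print(proj(c,n))
```

```text
[258.09676523 209.60267445] [258.17303677 213.68230994]
[0.56747709 0.01021223 0.17538861] [-0.46  0.55  0.48  1.83 -0.33  0.85  0.18] [257.19852576 190.21685976] [257.16446772 185.18697481]
[396.66726263  78.58453711]
```

View pics/w6.png

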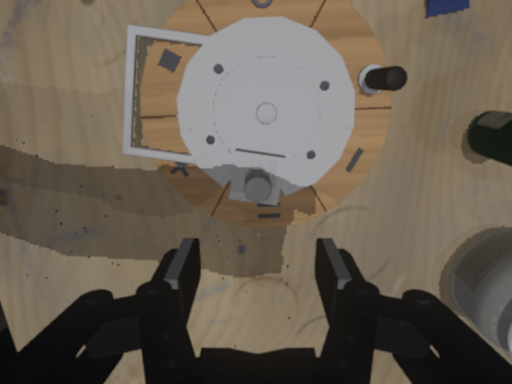

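The pin is standing in the guide with its head at (258,188), and the post top is at (399,78), i.e. (0.669,0.0925). Going to the post with tool x radial.

Call:
move_arm(jaw=[160,160,160,160], dp=[[0.034,0.042,0],[0.035,0.043,0],[0.034,0.042,0],[0,0,0]], rotation=[[0,0,0],[0,0,0],[0,0,0],[0,0,0]])

```text
clock: 12.25
position: [0.6701, 0.0943, 0.1728]
tool_rot: [-3.139, 0.0, 1.57]
force: [-0.2, -1.1, -0.2]
grip_width: 0.032
```

Call:
move_arm(jaw=[160,160,160,160,160,160,160,160,160], dp=[[0,0,0],[0,0,0],[0,0,0],[0,0,0],[0,0,0],[0,0,0],[0,0,0],[0,0,0],[0,0,0]], rotation=[[0,0,0.0505],[0,0,0.0505],[0,0,0.0505],[0,0,0.0505],[0,0,0.0505],[0,0,0.0505],[0,0,0.0505],[0,0,0.0505],[0,0,0]])

```text
clock: 13.38
position: [0.6687, 0.0913, 0.1741]
tool_rot: [3.141, 0.002, 0.298]
force: [0.7, -0.6, 0.6]
grip_width: 0.0318
```

Run:
```python
from h import *
c=calibration("wrist");im=grab_frame("wrist");o=bot.observe();print(o["position"],o["tool_rot"],o["grip_width"],o["qpos"].round(2),proj(c,[.669,.0925,.075]))
g=im.max(2); m=(g[130:250,180:330]<45).astype(np.uint8)
n,l,s,ce=cv2.connectedComponentsWithStats(m)
for i in range(1,n):
    if s[i,4]>60: print(s[i]+[180,130,0,0,0])
cv2.imwrite("pics/w7.png",im)
```

```text
[0.66885065 0.09140746 0.17434105] [3.14118111e+00 1.62142627e-03 3.00402142e-01] 0.03155938197891147 [-0.68  0.81  0.79  1.53 -0.63  1.07 -1.  ] [255.96632061 185.72841077]
[246 163  20  32 534]
[217 236   7  14  73]
[291 236   7  14  67]
```

View pics/w7.png

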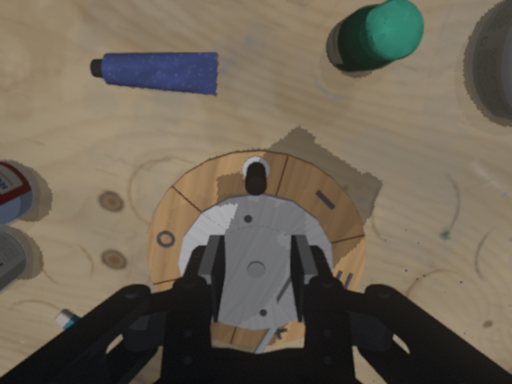

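The post top at (256.5,186) matches the prediction of (256,185.7). Descending around it.

Call:
move_arm(jaw=[160,160,160,160,160,184,184,184], dp=[[0,0,0.04],[0,0,0.05],[0,0,0.04],[0,0,0.02],[0,0,0.01],[0,0,0],[0,0,0],[0,0,0]], rotation=[[0,0,0],[0,0,0],[0,0,0],[0,0,0],[0,0,0],[0,0,0],[0,0,0],[0,0,0]])

```text
clock: 14.42
position: [0.6698, 0.092, 0.0481]
tool_rot: [3.142, -0.001, 0.298]
force: [0.1, 0.2, -0.7]
grip_width: 0.0237
```

Call:
move_arm(jaw=[184,184,184], dp=[[-0.0005,-0.0107,0],[-0.0005,-0.0107,0],[0,0,0]], rotation=[[0,0,-0.0278],[0,0,-0.0278],[0,0,0]])

```text
clock: 14.8
position: [0.6631, 0.1084, 0.0478]
tool_rot: [-3.141, -0.001, 0.473]
force: [-0.1, -0.6, -0.1]
grip_width: 0.0238
```

```bash
cat > st.py <<'E'
from h import *
A=np.array([.5765,.064])
def mark():
    im=grab_frame("side");c=calibration("side");return im,c
o=bot.observe();p=o["position"][:2]-A
print("clk",o["clock"],"r",np.hypot(*p).round(4),"ang",np.degrees(np.arctan2(p[1],p[0])).round(2),"yaw",np.degrees(o["tool_rot"][2]).round(2),"F",o["force"].round(1),"z",o["position"][2].round(4),"w",o["grip_width"].round(4))
im=grab_frame("side");g=cv2.cvtColor(im,6)
r=g[195:235,254:262].astype(int).mean(1).astype(int)
print("pin col:",r.tolist())
import time
cv2.imwrite("pics/st_%d.png"%(o["clock"]*100),im)
E
python3 st.py
```

```text
Traceback (most recent call last):
  File "st.py", line 6, in <module>
    print("clk",o["clock"],"r",np.hypot(*p).round(4),"ang",np.degrees(np.arctan2(p[1],p[0])).round(2),"yaw",np.degrees(o["tool_rot"][2]).round(2),"F",o["force"].round(1),"z",o["position"][2].round(4),"w",o["grip_width"].round(4))
                                                                                                                                                                                                            ^^^^^^^^^^^^^^^^^^^^^
AttributeError: 'float' object has no attribute 'round'
```

Call:
move_arm(jaw=[184,184,184,184,184,184,184], dp=[[-0.0005,-0.0107,0],[-0.0005,-0.0107,0],[-0.0005,-0.0107,0],[-0.0005,-0.0107,0],[-0.0005,-0.0107,0],[-0.0005,-0.0107,0],[0,0,0]], rotation=[[0,0,-0.0278],[0,0,-0.0278],[0,0,-0.0278],[0,0,-0.0278],[0,0,-0.0278],[0,0,-0.0278],[0,0,0]])

```text
clock: 15.68
position: [0.6287, 0.1455, 0.0476]
tool_rot: [-3.141, -0.0, 0.994]
force: [0.2, -0.4, -0.5]
grip_width: 0.024
```

```bash
sed -i 's/o\["grip_width"\].round(4)/o["grip_width"]/' st.py; python3 st.py
python3 - <<'E'
from h import *
r=cv2.cvtColor(cv2.imread("pics/s6.png"),6)[195:235,254:262].astype(int).mean(1).astype(int); print(r.tolist())
E
```

```text
clk 15.675 r 0.0968 ang 57.34 yaw 56.96 F [ 0.2 -0.4 -0.5] z 0.0476 w 0.024027731402665394
pin col: [188, 188, 188, 187, 184, 172, 161, 159, 173, 179, 181, 187, 202, 216, 220, 220, 200, 152, 117, 117, 116, 117, 125, 130, 114, 113, 124, 156, 214, 232, 226, 171, 126, 129, 168, 231, 236, 232, 199, 122]
[173, 174, 173, 172, 168, 159, 143, 114, 102, 105, 106, 108, 112, 116, 117, 118, 114, 105, 96, 96, 98, 100, 105, 103, 98, 96, 101, 137, 191, 209, 208, 158, 115, 119, 155, 219, 225, 224, 225, 225]
```

```bash
cat >> st.py <<'E'
c=calibration("side")
def ringscan(g):
    out=[]
    for a in range(85,200,1):
        t=np.radians(a); s=[]
        for k in range(12):
            q=2*np.pi*k/12; P=[A[0]+.095*np.cos(t)+.008*np.cos(q),A[1]+.095*np.sin(t)+.008*np.sin(q),.02]; u=proj(c,P); s.append(cv2.getRectSubPix(g.astype(np.float32),(1,1),tuple(map(float,u)))[0,0])
        u=proj(c,[A[0]+.095*np.cos(t),A[1]+.095*np.sin(t),.02]); ctr=cv2.getRectSubPix(g.astype(np.float32),(1,1),tuple(map(float,u)))[0,0]
        out.append((a,round(float(ctr-np.mean(s)),1)))
    return sorted(out,key=lambda x:-x[1])[:4]
print("ring",ringscan(g))
if __import__("sys").argv[1:]: print("ring0",ringscan(cv2.imread("pics/side0.png",0)))
E
python3 st.py x | grep ring
```

```text
ring [(199, 37.7), (132, 28.8), (198, 28.0), (131, 25.4)]
ring0 [(147, 71.9), (148, 66.7), (146, 57.1), (92, 38.4)]
```

The ring mark is at about 132°, so the wheel follows. Another 13° fast, then fine steps.

Call:
move_arm(jaw=[184,184,184,184,184,184], dp=[[-0.0003,-0.0064,0],[-0.0003,-0.0064,0],[-0.0003,-0.0064,0],[-0.0003,-0.0064,0],[0,-0.0021,0],[0,0,0]], rotation=[[0,0,-0.0167],[0,0,-0.0167],[0,0,-0.0167],[0,0,-0.0167],[0,0,-0.0056],[0,0,0]])

```text
clock: 16.52
position: [0.609, 0.1547, 0.0473]
tool_rot: [3.142, 0.0, 1.222]
force: [1.5, 0.8, 0.6]
grip_width: 0.0236
```

```bash
python3 st.py
```

```text
clk 16.525 r 0.0963 ang 70.28 yaw 70.0 F [1.5 0.8 0.6] z 0.0473 w 0.023569228513036316
pin col: [91, 87, 84, 81, 82, 80, 83, 99, 117, 136, 148, 154, 168, 180, 182, 182, 173, 132, 97, 97, 94, 91, 92, 90, 84, 83, 87, 114, 171, 179, 160, 122, 81, 83, 102, 134, 113, 70, 50, 51]
ring [(197, 34.3), (196, 28.1), (146, 26.9), (147, 26.6)]
```

Call:
move_arm(jaw=[184,184,184,184], dp=[[0,-0.00125,0],[0,-0.00125,0],[0,-0.00125,0],[0,-0.00125,0]], rotation=[[0,0,-0.0033],[0,0,-0.0033],[0,0,-0.0033],[0,0,-0.0033]])

```text
clock: 17.08
position: [0.6049, 0.1561, 0.0473]
tool_rot: [-3.142, 0.0, 1.266]
force: [0.6, -2.1, 1.2]
grip_width: 0.0233
```

Call:
move_arm(jaw=[184,184], dp=[[0,-0.00128,0],[0,-0.00128,0]], rotation=[[0,0,-0.0033],[0,0,-0.0033]])

```text
clock: 17.32
position: [0.603, 0.1567, 0.0473]
tool_rot: [3.142, 0.0, 1.286]
force: [1.5, -2.1, 0.3]
grip_width: 0.0238
```

Call:
move_arm(jaw=[184,184], dp=[[0,-0.00128,0],[0,-0.00128,0]], rotation=[[0,0,-0.0033],[0,0,-0.0033]])

```text
clock: 17.58
position: [0.601, 0.1573, 0.0473]
tool_rot: [-3.142, 0.0, 1.307]
force: [1.1, -1.5, 0.4]
grip_width: 0.0243
```

Call:
move_arm(jaw=[184,184], dp=[[0,-0.00128,0],[0,-0.00128,0]], rotation=[[0,0,-0.0033],[0,0,-0.0033]])

```text
clock: 17.82
position: [0.5989, 0.158, 0.0472]
tool_rot: [-3.141, 0.0, 1.328]
force: [1.4, -1.2, 0.5]
grip_width: 0.0237
```

Call:
move_arm(jaw=[184,184], dp=[[0,-0.00128,0],[0,-0.00128,0]], rotation=[[0,0,-0.0033],[0,0,-0.0033]])

```text
clock: 18.08
position: [0.597, 0.1584, 0.0473]
tool_rot: [-3.142, 0.0, 1.349]
force: [1.1, -0.3, -0.9]
grip_width: 0.0239
```

Call:
move_arm(jaw=[184,184], dp=[[0,-0.00128,0],[0,-0.00128,0]], rotation=[[0,0,-0.0033],[0,0,-0.0033]])

```text
clock: 18.32
position: [0.595, 0.1589, 0.0473]
tool_rot: [-3.142, -0.0, 1.369]
force: [0.8, -1.8, -1.0]
grip_width: 0.0238
```

Call:
move_arm(jaw=[184,184], dp=[[0,-0.00128,0],[0,-0.00128,0]], rotation=[[0,0,-0.0033],[0,0,-0.0033]])

```text
clock: 18.58
position: [0.5931, 0.1592, 0.0473]
tool_rot: [3.142, 0.0, 1.39]
force: [1.1, -0.5, -0.0]
grip_width: 0.0238
```

Call:
move_arm(jaw=[184,184], dp=[[0,-0.00128,0],[0,-0.00128,0]], rotation=[[0,0,-0.0033],[0,0,-0.0033]])

```text
clock: 18.82
position: [0.591, 0.1596, 0.0473]
tool_rot: [3.142, -0.0, 1.411]
force: [0.6, -1.2, -0.7]
grip_width: 0.0238
```

```bash
python3 st.py
```

```text
clk 18.825 r 0.0967 ang 81.37 yaw 80.85 F [ 0.6 -1.2 -0.7] z 0.0473 w 0.023757580599129195
pin col: [73, 72, 74, 72, 76, 80, 81, 83, 78, 64, 52, 35, 27, 24, 27, 28, 28, 28, 28, 27, 23, 24, 25, 23, 24, 22, 26, 23, 25, 25, 23, 25, 24, 25, 25, 25, 26, 26, 25, 27]
ring [(85, 41.0), (86, 37.7), (147, 31.1), (156, 30.9)]
```

Call:
move_arm(jaw=[184,184], dp=[[0,-0.00128,0],[0,-0.00128,0]], rotation=[[0,0,-0.0033],[0,0,-0.0033]])

```text
clock: 19.12
position: [0.589, 0.16, 0.0473]
tool_rot: [3.142, -0.0, 1.432]
force: [1.0, -0.7, -0.5]
grip_width: 0.0237
```

```bash
cat > pin.py <<'E'
from h import *
im=grab_frame("scene");c=calibration("scene");g=cv2.cvtColor(im,6)
for z in (.081,.068,.059,.046): print(z,proj(c,[.567,.0096,z]).round(1),end=' ')
u,v=proj(c,[.567,.0096,.07]).round().astype(int)
print(); print(v-14, g[v-14:v+14,u-3:u+4].astype(int).mean(1).astype(int).tolist())
h=cv2.imread("pics/scene0.png",0); print(h[v-14:v+14,u-3:u+4].astype(int).mean(1).astype(int).tolist())
E
python3 pin.py
```

```text
0.081 [254.6 194.8] 0.068 [254.7 199.3] 0.059 [254.7 202.3] 0.046 [254.8 206.8] 
185 [95, 80, 80, 79, 75, 65, 58, 72, 111, 142, 160, 179, 178, 166, 170, 170, 144, 112, 103, 104, 104, 103, 104, 116, 165, 175, 147, 116]
[83, 70, 71, 71, 67, 57, 50, 63, 100, 127, 147, 171, 172, 169, 175, 177, 177, 178, 177, 175, 173, 163, 141, 138, 164, 167, 139, 109]
```

Call:
move_arm(jaw=[184,184], dp=[[0,-0.00128,0],[0,-0.00128,0]], rotation=[[0,0,-0.0033],[0,0,-0.0033]])

```text
clock: 19.42
position: [0.587, 0.1602, 0.0473]
tool_rot: [3.142, 0.0, 1.452]
force: [0.7, -0.3, 0.5]
grip_width: 0.0238
```

Call:
move_arm(jaw=[184,184], dp=[[0,-0.00128,0],[0,-0.00128,0]], rotation=[[0,0,-0.0033],[0,0,-0.0033]])

```text
clock: 19.68
position: [0.585, 0.1604, 0.0473]
tool_rot: [3.142, 0.0, 1.473]
force: [1.4, -0.2, -0.1]
grip_width: 0.0242
```

Call:
move_arm(jaw=[184,184], dp=[[0,-0.00128,0],[0,-0.00128,0]], rotation=[[0,0,-0.0033],[0,0,-0.0033]])

```text
clock: 19.92
position: [0.583, 0.1605, 0.0473]
tool_rot: [3.141, 0.0, 1.494]
force: [2.6, -1.0, -1.1]
grip_width: 0.0238
```

```bash
python3 pin.py | sed -n 2p
```

```text
185 [95, 81, 80, 79, 74, 66, 59, 73, 111, 142, 160, 178, 178, 171, 173, 169, 144, 113, 103, 103, 103, 102, 100, 112, 164, 175, 147, 115]
```

Still riding. Continuing.

Call:
move_arm(jaw=[184,184], dp=[[0,-0.00128,0],[0,-0.00128,0]], rotation=[[0,0,-0.0033],[0,0,-0.0033]])

```text
clock: 20.23
position: [0.5817, 0.1605, 0.0474]
tool_rot: [3.14, 0.0, 1.514]
force: [10.5, -2.8, -6.3]
grip_width: 0.024
```

Blocked. I'll back off at once and look at the pin.

Call:
move_arm(jaw=[184,184], dp=[[0,0.003,0],[0,0,0]], rotation=[[0,0,0],[0,0,0]])

```text
clock: 20.48
position: [0.5832, 0.1607, 0.0473]
tool_rot: [-3.141, -0.0, 1.514]
force: [1.3, -0.8, 0.2]
grip_width: 0.0238
```

```bash
python3 pin.py | sed -n 2p; python3 st.py
```

```text
185 [95, 81, 80, 79, 75, 66, 59, 72, 111, 141, 160, 179, 178, 171, 173, 169, 145, 113, 103, 103, 103, 103, 101, 112, 164, 175, 147, 115]
clk 20.525 r 0.0969 ang 86.01 yaw 86.75 F [1.7 0.1 0.5] z 0.0473 w 0.02378518507823777
pin col: [75, 74, 76, 76, 76, 77, 77, 82, 86, 84, 75, 65, 46, 32, 27, 27, 27, 29, 34, 29, 28, 27, 26, 26, 24, 27, 24, 25, 25, 26, 25, 27, 26, 25, 26, 26, 28, 28, 26, 29]
ring [(91, 42.1), (160, 37.4), (161, 37.0), (90, 36.5)]
```

Run:
```python
from h import *
im=grab_frame("scene"); cv2.imwrite("pics/sc8.png",im); w=grab_frame("wrist"); cv2.imwrite("pics/w8.png",w)
a=cv2.resize(im[165:240,190:300],None,fx=4,fy=4,interpolation=2)
b=cv2.resize(cv2.imread("pics/scene0.png")[165:240,190:300],None,fx=3,fy=3,interpolation=2)
s=cv2.resize(grab_frame("side")[190:290,190:320],None,fx=2.5,fy=2.5,interpolation=2)
h=300
w=cv2.resize(w,(360,270))
f=lambda i,hh:cv2.copyMakeBorder(i,0,hh-i.shape[0],0,0,0)
top=np.hstack([f(a,300),f(s,300)]); bot_=np.hstack([f(w,270),f(b,270)])
W=max(top.shape[1],bot_.shape[1]); g=lambda i:cv2.copyMakeBorder(i,0,0,0,W-i.shape[1],0)
o=np.vstack([g(top),g(bot_)]); print(o.shape); cv2.imwrite("pics/mos.png",o)
```

```text
(570, 765, 3)
```

View pics/mos.png

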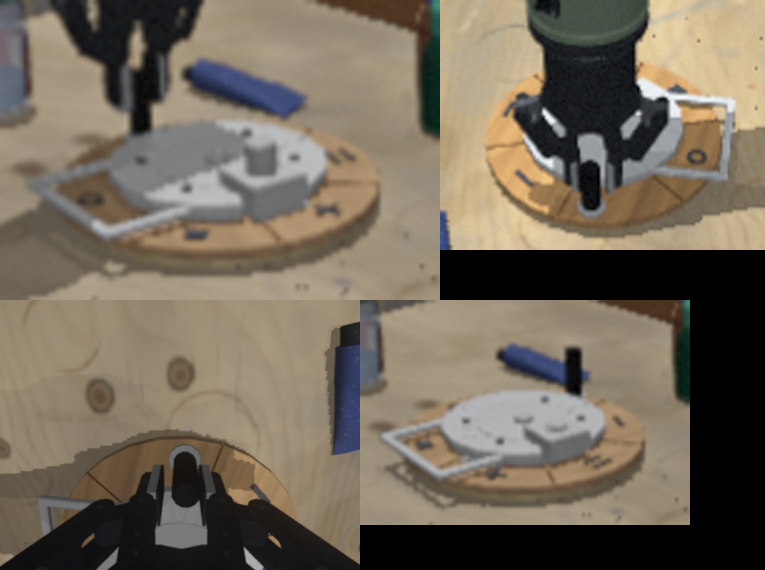

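The scene crop shows the pin at crop (261,158) as a plain short cylinder on the guide, no step of shank. Its top is at row ~200, against a predicted 199 home and 195 riding. So it's home. Withdrawing from the post, then checking unobstructed.

Call:
move_arm(jaw=[165,165,165,165,165,165,165,165,165,165], dp=[[0,0,0],[0,0,0],[0,0,-0.02],[0,0,-0.04],[0,0,-0.06],[0,0,-0.06],[0,0,-0.06],[0,0,-0.06],[0,0,0],[0,0,0]], rotation=[[0,0,0],[0,0,0],[0,0,0],[0,0,0],[0,0,0],[0,0,0],[0,0,0],[0,0,0],[0,0,0],[0,0,0]])

```text
clock: 21.98
position: [0.583, 0.1606, 0.2876]
tool_rot: [3.142, -0.0, 1.514]
force: [-0.7, 0.6, -0.2]
grip_width: 0.0301
```

Call:
move_arm(jaw=[165,165,165,165,165,165], dp=[[-0.06,-0.03,0],[-0.06,-0.03,0],[-0.06,-0.03,0],[-0.06,-0.03,0],[-0.06,-0.03,0],[0,0,0]], rotation=[[0,0,0],[0,0,0],[0,0,0],[0,0,0],[0,0,0],[0,0,0]])

```text
clock: 22.72
position: [0.4477, -0.0751, 0.2871]
tool_rot: [-3.14, -0.0, 1.509]
force: [0.2, 0.6, 0.4]
grip_width: 0.0302
```

```bash
python3 st.py; python3 pin.py|sed -n 2p
python3 - <<'E'
from h import *
print("side riding/home top/guide",[proj(calibration("side"),[.567,.0096,z]).round(1).tolist() for z in (.081,.068,.046)])
c=calibration("wrist");im=grab_frame("wrist");cv2.imwrite("pics/w9.png",im)
print([proj(c,[.567,.0096,z]).round(1).tolist() for z in (.081,.068,.046)])
a=cv2.imread("pics/s6.png",0).astype(int);b=cv2.cvtColor(grab_frame("side"),6)
for n,g in (("s6",a),("now",b)):
    print(n)
    for r in range(202,232): print(r,g[r,248:270].tolist())
E
```

```text
clk 22.725 r 0.1896 ang -132.8 yaw 86.46 F [0.2 0.6 0.4] z 0.2871 w 0.030224173632531815
pin col: [165, 166, 166, 164, 162, 153, 141, 141, 153, 158, 159, 161, 164, 165, 163, 167, 178, 189, 190, 193, 181, 142, 109, 107, 106, 106, 112, 139, 193, 213, 203, 151, 110, 113, 149, 212, 219, 218, 219, 220]
ring [(90, 57.3), (91, 55.3), (160, 55.1), (161, 53.6)]
185 [95, 80, 80, 79, 74, 65, 58, 73, 111, 141, 159, 178, 179, 173, 174, 169, 145, 114, 103, 102, 102, 101, 100, 112, 163, 175, 146, 115]
side riding/home top/guide [[258.1, 209.6], [258.2, 213.7], [258.3, 220.5]]
[[368.4, 74.2], [364.4, 74.5], [358.3, 75.0]]
s6
202 [160, 156, 148, 144, 137, 131, 126, 127, 127, 128, 102, 96, 101, 103, 105, 109, 106, 103, 110, 116, 122, 122]
203 [166, 155, 114, 104, 104, 105, 104, 100, 101, 100, 103, 102, 100, 103, 107, 108, 110, 108, 108, 113, 118, 121]
204 [164, 121, 105, 105, 104, 105, 109, 105, 104, 105, 104, 103, 107, 107, 110, 109, 111, 108, 112, 115, 118, 122]
205 [161, 118, 105, 108, 105, 105, 109, 106, 104, 104, 105, 104, 106, 107, 114, 110, 109, 111, 109, 116, 120, 119]
206 [124, 106, 106, 109,
[... 5628 characters left out ...]
, 213, 223]
226 [161, 120, 102, 104, 111, 111, 131, 130, 129, 152, 153, 172, 176, 173, 194, 198, 201, 201, 135, 188, 220, 220]
227 [164, 117, 111, 111, 112, 113, 110, 111, 106, 112, 113, 114, 112, 103, 107, 109, 130, 134, 102, 195, 218, 218]
228 [183, 144, 134, 135, 128, 129, 120, 115, 112, 116, 116, 114, 114, 108, 110, 116, 112, 112, 98, 203, 221, 218]
229 [203, 198, 196, 199, 185, 181, 166, 163, 152, 150, 147, 138, 134, 138, 128, 127, 118, 118, 137, 207, 215, 217]
230 [220, 221, 219, 222, 221, 221, 219, 219, 219, 220, 218, 201, 199, 195, 185, 182, 165, 162, 200, 216, 208, 209]
231 [218, 219, 217, 218, 219, 220, 220, 218, 219, 219, 221, 220, 220, 222, 220, 220, 220, 219, 220, 219, 219, 206]
```

The side view confirms it. The head top is centred at row 213.5 (predicted 213.7 home, 209.6 riding), and the full-width head sits on the guide. The ring is at 160.5°, about 0.17 rad before the window centre. Handing in.

```bash
python3 -c "
from workcell import workorder
print(workorder.job_done())"
```

```text
the job is handed in; nothing more can be done
None
```

The pin is in the guide hole and has dropped fully home, and the ring mark shows in the window. The job was handed in at about 23 s of the 70 s, with the gripper clear of everything. One check was not clean: the push that found the stop read higher than I wanted.

- **Pin:** I took it from the stand and lowered it into the guide, and it rode on the wheel with its shank showing. After the turn, the side camera put the head top at row 213.5; home was predicted at 213.7 and riding at 209.6. The scene camera agreed that the head is down on the guide.
- **Wheel:** I turned it counterclockwise by the post in steps of about 2 mm until it blocked. The ring mark is about 0.17 rad before the window's centre, inside the allowed 0.35 rad.
- **Load at the stop:** the last step read about 11 N at the tool, and I backed off at once. At the pin's smaller radius that could be up to about 19 N less friction, so it may have briefly passed 15 N sideways.
- **When the pin dropped:** the scene camera rows suggest it was already home up to four steps before the force rose. I first misread those rows as still riding and kept turning; about 8 mm of tool travel followed, most of it probably slack between the fingers and the post plus the wheel's play.
- **Bystanders:** I did not check the vial, eraser and tube after the turn; no move went near them.

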